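# Isolate the paint mixer, set the lockout hasp and try the jog switch

### The job

Make the paint mixer safe at its isolator box: turn the red handle a quarter turn left, toward the green dot, fully to off against its stop, then swing the steel lockout hasp all the way out so that it stands in front of the handle and keeps it from coming back. Only then prove the mixer dead: push the black jog toggle over to the right (seen from the low front of the box), hold it there for about a second and let it spring back to the middle. Work gently, without ramming anything against its stops, and do not disturb the containers and the scraper on the bench.

Things in the scene. Friction and masses are not known exactly. Their poses are not given: they have to be found in the camera images.
- isolator: grey isolator box fixed to the bench, 234 (x) x 250 (y) mm on plan, a blue carton hanging behind it to the right; its top, a yellow face, slopes up at 30 degrees, 50 mm high at the front, 185 mm at the back. Origin: centre of its underside on the bench; x from the low front to the high back, y left, z up. Nothing on the box may be loaded with more than 35 N
- face_center (a point): centre of the yellow face (278 x 258 mm), on its surface; axes as the box's. Directions used below: u up the slope = box [0.866, 0, 0.5], v to the left = box y, n out of the face = box [-0.5, 0, 0.866]; u, v are in mm from this point
- isolator_handle (a joint): red handle turning about n at u = -15, v = -10. Bar 22 mm wide, 14 to 44 mm above the face, reaching 95 mm from the axis; hub radius 30 mm. 0 = on, bar pointing up the slope (+u); grows counter-clockwise seen from above to 1.571 = off, hard stop, bar pointing left (+v). Stays where left; dry friction 0.5 N m (7 N at 70 mm)
- handle_end (a point): point in the bar of the red handle, 85 mm from its axis, 29 mm above the yellow face; x along the bar outward, z along n
- lockout_hasp (a joint): steel hasp arm turning about n at u = 103, v = 72; 26 mm wide, 18 to 24 mm above the face, 100 mm long. 0 = stowed along the face's top edge, pointing right (-v); grows clockwise seen from above to 1.571 = out, hard stop, pointing down the slope (-u), its end just in front of the handle at off. The handle blocks it until off; out, it blocks the handle. Friction 0.14 N m, stays
- hasp_lip (a point): middle of the hasp's upright lip, 60 mm long, 5 mm thick, 18 to 42 mm above the face, 46 mm along the arm from the pivot, 10.5 mm off the arm's centre line on its trailing edge (up-slope side while stowed, right side when out); its outer side is the one to push. Site x points out of the lip away from the arm, y along the arm to the pivot, z along n
- jog_toggle (a joint): black bat toggle 22 (along u) x 14 (along v) mm, 63 mm tall above the yellow face, the black part from 29 mm up; pivots at the face about an axis along u at u = -70, v = -80. 0 = upright in the middle, positive = leaning right (-v), hard stops at +0.45 and -0.45 rad; centring spring 0.45 N m per rad
- toggle_tip (a point): point on the axis of the toggle 60 mm above the yellow face, 3 mm below its top
- hardener_tin: loose white tin with purple bands, 74 mm diameter, 132 mm tall; origin under its centre; leave alone
- squeeze_bottle: loose squeeze bottle with a red cap and a bent spout, 63x81x193 mm; origin under its centre; leave alone
- cone_can: loose white can with a conical shoulder, 97 mm diameter, 208 mm tall; origin under its centre; leave alone
- scraper: loose scraper lying flat, 60x195x18 mm, black handle; origin under its centre; leave alone

How it is judged:
By the outcome, as a careful person would: the job done as asked, in the order asked, and still so for the second after the job is handed in, with the robot touching nothing.
It also fails if it takes over 67 s, if anything falls off the work surface, if the arm or the gripper's body presses on something with over 40 N, if the wrist force passes 120 N, or if a joint passes its speed limit or range.

### The arm

A 7-joint arm with a two-finger parallel gripper is mounted at the origin on a cart in front of the work surface, level with it; the furniture and walls round the work are solid. World frame = base frame: x ahead of the robot, y to its left, z up, the work surface at z = 0. Lengths are in m, angles in rad, forces in N, time in s.
With the tool pointing down it reaches from about 0.4 to 0.85 m from the base axis. Payload 10.4 kg.
Tool frame: the origin (TCP) lies midway between the tips of the shut fingers; the grasp point (between the pads) lies 19 mm behind it; z points along the fingers, y is the line along which they close (so a half turn about z gives the same grasp; the last joint's range is limited). The gripper opens to 87 mm and grips with 3 to 60 N. Pads are 19 mm wide; open, the fingers measure 117 mm over their backs; the gripper's body (75 mm by 190 mm) begins 51 mm behind the grasp point.
Start: joints at [1.294, 0.332, -0.065, 1.46, 0.022, 1.35, -0.088], TCP at [0.157, -0.605, 0.223] pointing down, gripper open.
Joint ranges: [-2.6, 2.6], [-0.5, 2.12], [-1.47, 1.34], [0.16, 2.42], [-1.27, 4.41], [0.06, 2.06], [-2.6, 2.6]. Speed limits (rad/s): [2.22, 2.22, 2.79, 2.79, 3.14, 3.14, 3.14].

### API

Orientations are given as a unit quaternion [x, y, z, w].
In Python, from bench import r gives the robot as it stands.
- The arm moves only by the tool carry_out, never from a script. Its argument "steps" is a list that holds one entry, the list of rows, each a list of 6 numbers: the shift along the tool's x, y, z in cm, then the turn, a rotation vector about the tool's x, y, z in rad. In form: [[[dx, dy, dz, wx, wy, wz], ...]]. A call has 1 to 20 rows; each row is the pose to reach, as a shift and turn from the pose commanded when the call began, along the tool's axes at that moment; what a row does not reach only later rows make up. A row lasts 1/12 s, in which the tool goes at most 41.7 mm and 7.16 degrees, less where a joint would pass 70% of its speed; a pose out of reach is approached as far as the arm can. A call with a gripper value outside its range is refused whole. "hand" is the closure, from -1 (fully open) to 1 (shut), set as the call begins (left out, the last holds). The fingers move at their own pace and stop on an object; "squeeze" is the grip in N (left out, the last holds). Time passes only in rows, so rows that repeat a pose let the fingers close. It gives the time, the measured TCP pose, the force, the opening and the grip force at its end, in the units of the state.
- r.read_state(): the state, without advancing time (a new reading comes with each control period).
- r.camera(name): name is "side" or "top" or "wrist"; returns the picture (420x560x3 uint8, red, green, blue); there is no depth.
- r.camera_params(name): a dict with "fx", "fy", "cx", "cy" (pixels), "view" (4x4, takes a point from world to camera coordinates). Camera axes: x right, y up, looking along -z (the intrinsics and any distortion apply to the point x, -y, -z); pixel columns grow to the right and rows downward; lengths in m; the calibration is good to about 2 mm. A picture is of the moment at which its call begins: read the wrist's pose just before it. camera_params takes no time and is no camera call; for the wrist camera it gives the pose at the moment of the call.
- r.close_job(): hands the job in; it is judged then, once.
The state is a dict: "time": time; "joint_positions": joint angles; "joint_vel": joint speeds; "joint_torque": joint torques, N m; "ee_pos": TCP position; "eef_rot": TCP orientation; "ft_force": force on the tool from outside, world axes, zero at the start; "torque": the same for the moment, N m; "width": finger opening in m; "grip_force": force on a finger pad.
Only numpy, scipy, OpenCV 4.12 (cv2) and the standard library are available. Lean on these libraries where they do the work, as an engineer would, in place of code of your own. Each camera call takes 0.05 s, during which the arm holds its last target. There are 200 camera calls.

## Working session

There is one attempt and no reset: what is moved stays moved. The work goes in short steps, Python scripts to look and compute and a tool call to move; the robot and the scene stay as the last step left them, time stands still between calls to the robot, and variables do not carry over. Pictures are saved under pics/ and viewed, at most 10 in all, crops included, and the job is handed in when it is done.

Besides the shell and the picture viewer there is one more tool, called after "Request:" as name(argument=value, ...), one argument or row to a line, values as JSON. carry_out: Moves the arm, as the interface text tells. Its arguments: {"type":"object","properties":{"steps":{"type":"array","items":{"type":"array","items":{"type":"array","items":{"type":"number"}}}},"hand":{"type":"number"},"squeeze":{"type":"number"}},"required":["steps"]}

```bash
mkdir -p pics; ls
python3 - <<'E'
from bench import r
import cv2,numpy as np
s=r.read_state();print({k:np.round(v,3).tolist() for k,v in s.items()})
for n in ("side","top"):
    cv2.imwrite(f"pics/{n}0.png",r.camera(n)[:,:,::-1])
    p=r.camera_params(n);print(n,{k:(np.round(v,3).tolist()) for k,v in p.items()})
E
```

```text
pics
{'time': 0.0, 'joint_positions': [1.294, 0.333, -0.065, 1.461, 0.022, 1.35, -0.089], 'joint_vel': [0.0, 0.0, -0.001, 0.001, -0.0, 0.001, -0.0], 'joint_torque': [-0.001, -62.326, 0.024, -38.99, -0.061, 0.04, 0.0], 'ee_pos': [0.157, -0.605, 0.222], 'eef_rot': [0.992, 0.127, -0.0, -0.001], 'ft_force': [-0.893, -0.503, 0.146], 'torque': [0.061, -0.0, 0.013], 'grip_force': 0.0, 'width': 0.087}
side {'fx': 528.4, 'fy': 528.4, 'cx': 269.414, 'cy': 209.176, 'view': [[-0.82, -0.572, -0.019, 0.554], [0.363, -0.545, 0.755, -0.14], [-0.442, 0.613, 0.655, -1.203], [0.0, 0.0, 0.0, 1.0]]}
top {'fx': 384.766, 'fy': 384.766, 'cx': 286.428, 'cy': 211.791, 'view': [[0.009, -1.0, -0.009, 0.225], [0.999, 0.008, 0.045, -0.478], [-0.044, -0.009, 0.999, -1.129], [0.0, 0.0, 0.0, 1.0]]}
```

View pics/side0.png

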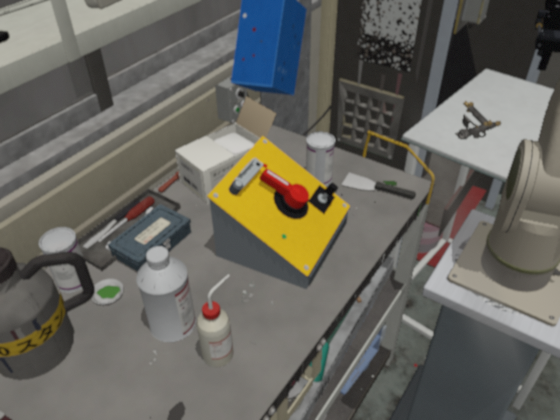

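View pics/top0.png

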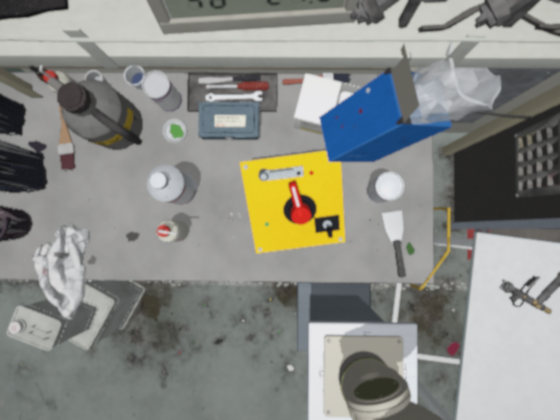

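The top view shows the yellow face at about cols 241-345, rows 150-253. The red handle hub is at (298,208) with the bar pointing up-slope, the hasp at (282,173) and the toggle at (328,226). The carton covers the back-right corner. In the side view the face corners are near (265,140), (210,205), (305,277) and (348,210).

```bash
cat > h.py <<'E'
import numpy as np,cv2
from scipy.spatial.transform import Rotation as R
from scipy.optimize import least_squares
def proj(p,P):
    c=p["view"][:3,:3]@np.asarray(P,float).T+p["view"][:3,3:4]
    return np.stack([p["fx"]*c[0]/-c[2]+p["cx"],p["fy"]*-c[1]/-c[2]+p["cy"]],1)
def face(u,v,n): # box coords of a face point, mm->m
    u,v,n=np.array([u,v,n])/1000
    return np.array([.866*u-.5*n,v,.1175+.5*u+.866*n])
def w(B,P): return R.from_euler('z',B[2]).apply(P)+[B[0],B[1],0]
def fit(obs,B0):
    f=lambda B:np.concatenate([(proj(p,w(B,np.array(P)))-px).ravel() for p,P,px in obs])
    return least_squares(f,B0,loss='soft_l1')
E
python3 - <<'E'
from bench import r
from h import *
obs=[]
def P(n):
    p=r.camera_params(n);p["view"]=np.array(p["view"]);return p
C=dict(FL=face(-139,129,0),FR=face(-139,-129,0),BL=face(139,129,0),BR=face(139,-129,0))
guess=dict(top=dict(BL=(242,160),FL=(258,253),FR=(345,242)),side=dict(BL=(210,205),FL=(305,277),FR=(348,210),BR=(265,140)))
# yellow mask quad: line fit on hull
for n in guess:
    im=cv2.cvtColor(cv2.imread(f"pics/{n}0.png"),cv2.COLOR_BGR2HSV)
    m=cv2.inRange(im,(20,150,100),(35,255,255))
    k,l,st,_=cv2.connectedComponentsWithStats(m);i=1+np.argmax(st[1:,4])
    c=max(cv2.findContours((l==i).astype(np.uint8),0,1)[0],key=cv2.contourArea)
    q=cv2.approxPolyDP(cv2.convexHull(c),4,True)[:,0];print(n,q.tolist())
    for k,g in guess[n].items():
        d=np.linalg.norm(q-np.array(g),axis=1);j=d.argmin()
        if d[j]<15: obs.append((P(n),[C[k]],np.array([q[j]],float)));print(k,q[j])
s=fit(obs,[.5,0.15,.1]);print(s.x,s.fun.round(1))
s2=fit([o for o in obs],[.5,.15,.1])
np.save("B.npy",s.x);B=s.x
for nm,f in dict(hub=(-15,-10,44),end=(70,-10,44),tip=(-70,-80,63),pivot=(103,72,24)).items():
    q=w(B,face(*f)[None]);print(nm,q.round(3),[proj(P(n),q).round(0).tolist() for n in guess])
for k,c in C.items():print(k,w(B,c[None]).round(3))
E
```

```text
top [[340, 163], [344, 240], [257, 252], [240, 163], [321, 151]]
BL [240 163]
FL [257 252]
FR [344 240]
side [[261, 137], [348, 205], [308, 275], [208, 196]]
BL [208 196]
FL [308 275]
FR [348 205]
BR [261 137]
[0.49453031 0.20085673 0.15146698] [-0.3 -1.4  0.5  0.9  2.9  0.1 -1.8  0.3  0.1  1.   0.9  0.4 -0.2 -1.1]
hub [[0.461 0.186 0.148]] [[[303.0, 215.0]], [[299.0, 192.0]]]
end [[0.534 0.197 0.191]] [[[299.0, 186.0]], [[269.0, 169.0]]]
tip [[0.416 0.108 0.137]] [[[332.0, 233.0]], [[333.0, 185.0]]]
pivot [[0.56  0.284 0.19 ]] [[[264.0, 175.0]], [[237.0, 186.0]]]
FL [[0.356 0.31  0.048]]
FR [[0.395 0.055 0.048]]
BL [[0.594 0.347 0.187]]
BR [[0.633 0.091 0.187]]
```

```bash
cat >> h.py <<'E'
def P(n):
    from bench import r
    p=r.camera_params(n);p["view"]=np.array(p["view"]);return p
def Rbox(B): # desired tool axes: x=u,y=-v,z=-n
    M=np.array([[.866,0,.5],[0,-1,0],[.5,0,-.866]]).T
    return R.from_euler('z',B[2])*R.from_matrix(M)
def rel(B,f=None,world=None,s=None):
    "shift cm + rotvec in tool axes from current pose to face point f (aligned)"
    from bench import r
    s=s or r.read_state(); Rt=R.from_quat(s["eef_rot"])
    t=w(B,face(*f)[None])[0] if f is not None else np.array(world)
    return (Rt.inv().apply(t-s["ee_pos"])*100).round(2),(Rt.inv()*Rbox(B)).as_rotvec().round(3)
def uvn(B,p): # world -> face u,v,n mm
    q=R.from_euler('z',-B[2]).apply(np.array(p)-[B[0],B[1],0])-[0,0,.1175]
    return (np.array([.866*q[0]+.5*q[2],q[1],-.5*q[0]+.866*q[2]])*1000).round(1)
def tri(obs):
    A=[];b=[]
    for n,(x,y) in obs:
        p=P(n);V=p["view"];Rm=V[:3,:3]
        d=Rm.T@np.array([(x-p["cx"])/p["fx"],-(y-p["cy"])/p["fy"],-1]);d/=np.linalg.norm(d)
        o=-Rm.T@V[:3,3];M=np.eye(3)-np.outer(d,d);A.append(M);b.append(M@o)
    A=np.vstack(A);b=np.hstack(b);x=np.linalg.lstsq(A,b,rcond=None)[0];return x.round(3),np.linalg.norm(A@x-b).round(4)
E
python3 - <<'E'
from h import *
print(tri([("top",(333,160)),("side",(233,85))]),tri([("top",(447,125)),("side",(295,94))]),tri([("top",(415,122)),("side",(295,94))]))
B=np.load("B.npy")
for wp in [(.40,-.42,.40),(.42,-.1,.42)]: print(rel(B,world=wp))
print(rel(B,(-20,-10,200)),w(B,face(-20,-10,200)[None]))
E
```

```text
(array([0.602, 0.156, 0.361]), np.float64(0.0596)) (array([ 0.705, -0.187,  0.153]), np.float64(0.0079)) (array([ 0.677, -0.098,  0.204]), np.float64(0.0258))
(array([ 28.17, -11.79, -17.8 ]), array([-0.028,  0.523,  0.1  ]))
(array([ 38.14, -42.26, -19.77]), array([-0.028,  0.523,  0.1  ]))
(array([ 41.14, -69.7 ,  -5.8 ]), array([-0.028,  0.523,  0.1  ])) [[0.38006241 0.17326898 0.2807    ]]
```

Request:
carry_out(
  steps=[
    [[0,0,-8,0,0,0],[0,0,-12,0,0,0],[5,-3,-15,0,0,0],[10,-6,-16,0,0,0],[15,-9,-16,0,0,0],[20,-12,-16,0,0,0],[24,-14,-16,0,0,0],[26,-17,-17,0,0,0],[28,-21,-17,0,0,0],[30,-25,-17,0,0,0],[31,-29,-17,0,0,0],[32,-33,-17,0,0,0],[33,-37,-17,0,0,0],[34,-41,-17,0,0,0],[35,-45,-17,0,0.05,0.01],[36,-49,-16,0,0.12,0.03],[37,-53,-15,-0.01,0.2,0.05],[38,-57,-14,-0.02,0.3,0.07],[39,-61,-13,-0.03,0.4,0.09],[40,-64,-12,-0.03,0.5,0.1]],
  ],
  hand=1,
)

```text
time: 1.77
ee_pos: [0.4232, 0.0284, 0.3327]
eef_rot: [0.976, 0.075, 0.203, -0.017]
ft_force: [3.9, -0.7, 0.5]
width: 0.0003
grip_force: 0.0
```

Run:
```python
from h import *
from bench import r
B=np.load("B.npy");s=r.read_state()
print(s["time"],s["ee_pos"],s["ft_force"],s["joint_positions"],uvn(B,s["ee_pos"]),rel(B,(-20,-10,200)))
```

```text
1.7667 [0.42318708 0.0283842  0.33268924] [ 3.93814812 -0.68062808  0.49927191] [ 0.47839192 -0.49884352 -0.42337981  2.03465685 -0.30971174  1.17220522
 -1.29324968] [  24.  -159.7  234.6] (array([ -3.97, -14.96,   3.98]), array([-0.003,  0.113,  0.   ]))
```

Request:
carry_out(
  steps=[
    [[-1,-3,1,0,0,0],[-2,-6,2,0,0.04,0],[-3,-10,3,0,0.08,0],[-4,-13,4,0,0.113,0],[-4,-15,5,0,0.113,0],[-4,-15,6,0,0.113,0],[-4,-15,6,0,0.113,0],[-4,-15,6,0,0.113,0]],
  ],
)

```text
time: 2.43
ee_pos: [0.3886, 0.182, 0.2578]
eef_rot: [0.964, 0.078, 0.254, -0.02]
ft_force: [-0.7, -0.5, 0.4]
width: 0.0001
grip_force: 0.0
```

Run:
```python
from h import *
from bench import r
B=np.load("B.npy");s=r.read_state()
print(s["time"],s["ee_pos"],s["ft_force"],s["joint_positions"],uvn(B,s["ee_pos"]),rel(B,(-20,-10,180)))
p=P("wrist");cv2.imwrite("pics/w1.png",r.camera("wrist")[:,:,::-1])
for f in [(-139,129,0),(-139,-129,0),(139,129,0),(139,-129,0),(-15,-10,44),(-70,-80,63),(103,72,24)]:
    print(f,proj(p,w(B,face(*f)[None])).round(0))
```

```text
2.4333 [0.38862105 0.1820294  0.25782066] [-0.65976321 -0.45366188  0.35107501] [-0.51836117 -0.49926521 -0.18857439  2.24844568  0.20767087  0.94803896
 -2.19852948] [-23.   -2.6 175.3] (array([ 0.29,  0.74, -0.48]), array([-0.004,  0.009,  0.008]))
(-139, 129, 0) [[173. 291.]]
(-139, -129, 0) [[390. 293.]]
(139, 129, 0) [[150.  31.]]
(139, -129, 0) [[416.  33.]]
(-15, -10, 44) [[292. 197.]]
(-70, -80, 63) [[366. 259.]]
(103, 72, 24) [[205.  66.]]
```

View pics/w1.png

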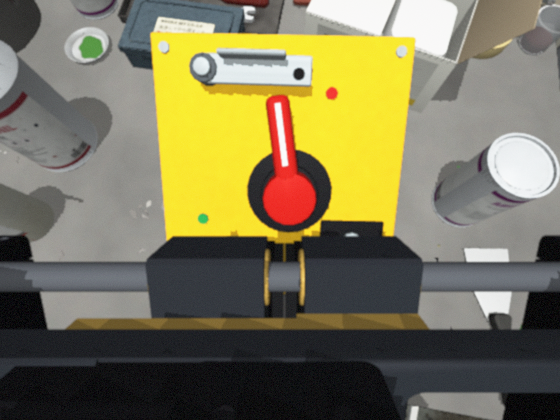

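The wrist view confirms the fit to within about 2 mm: predicted pivot (205,66) against seen (204,68), and hub (292,197) against (290,195). I'll go down on the right side of the bar.

Request:
carry_out(
  steps=[
    [[2,1,3,0,0.009,0],[4,2,6,0,0.009,0],[6,3,8,0,0.009,0],[7.8,4.3,9,0,0.009,0],[7.8,4.3,10,0,0.009,0],[7.8,4.3,12,0,0.009,0],[7.8,4.3,14,0,0.009,0],[7.8,4.3,15,0,0.009,0],[7.8,4.3,15,0,0.009,0],[7.8,4.3,15,0,0.009,0]],
  ],
)

```text
time: 3.32
ee_pos: [0.5362, 0.1604, 0.1665]
eef_rot: [0.963, 0.077, 0.258, -0.02]
ft_force: [0.8, 0.3, -0.1]
width: 0.0006
grip_force: 0.0
```

```bash
cat > st.py <<'E'
from h import *
from bench import r
import sys
B=np.load("B.npy");s=r.read_state()
print(round(s["time"],2),"F",s["ft_force"].round(1),"q",np.round(s["joint_positions"],2),"uvn",uvn(B,s["ee_pos"]),"fix",(R.from_quat(s["eef_rot"]).inv()*Rbox(B)).as_rotvec().round(3))
if len(sys.argv)>1: cv2.imwrite(f"pics/{sys.argv[2]}.png",r.camera(sys.argv[1])[:,:,::-1])
E
python3 st.py wrist w2
```

```text
3.32 F [ 0.8  0.3 -0.1] q [-0.45 -0.11 -0.02  2.17  0.27  0.59 -2.07] uvn [ 54.9 -46.2  24.9] fix [-0.003  0.001  0.007]
```

View pics/w2.png

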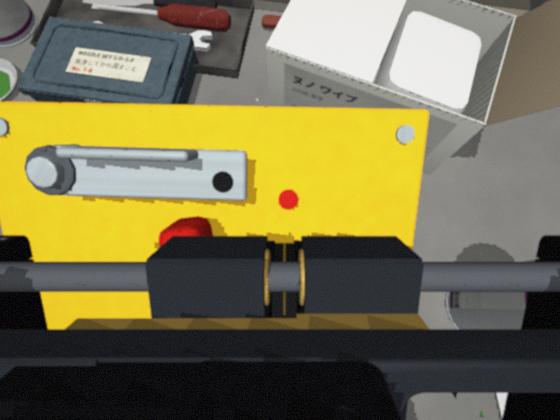

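The handle tip at (186,235) is left of the shut fingers, which have clear space. I'll push it along the arc now.

Request:
carry_out(
  steps=[
    [[0,-0.5,0,0,0,0],[0,-0.9,0,0,0,0],[0.1,-1.3,0,0,0,0],[0.15,-1.7,0,0,0,0],[0.2,-2.2,0,0,0,0],[0.3,-2.7,0,0,0,0],[0.3,-3.3,0,0,0,0],[0.3,-3.9,0,0,0,0],[0.3,-4.5,0,0,0,0],[0.2,-5.1,0,0,0,0],[0,-5.8,0,0,0,0],[-0.2,-6.4,0,0,0,0],[-0.5,-7.0,0,0,0,0],[-0.9,-7.6,0,0,0,0],[-1.3,-8.2,0,0,0,0],[-1.8,-8.7,0,0,0,0],[-2.3,-9.2,0,0,0,0],[-2.9,-9.6,0,0,0,0],[-2.9,-9.6,0,0,0,0]],
  ],
)

```text
time: 4.95
ee_pos: [0.4967, 0.251, 0.1521]
eef_rot: [0.963, 0.077, 0.258, -0.02]
ft_force: [0.9, -2.3, 1.4]
width: 0.0008
grip_force: 0.8
```

```bash
python3 st.py
```

```text
4.95 F [ 0.9 -2.3  1.4] q [-0.54 -0.06 -0.17  2.17  0.45  0.63 -2.44] uvn [25.7 49.2 25.1] fix [-0.002 -0.001  0.007]
```

Request:
carry_out(
  steps=[
    [[-0.3,-0.2,0,0,0,0],[-0.6,-0.4,0,0,0,0],[-0.9,-0.5,0,0,0,0],[-1.2,-0.6,0,0,0,0],[-1.5,-0.7,0,0,0,0],[-1.6,-0.7,0,0,0,0],[-1.7,-0.75,0,0,0,0],[-1.7,-0.75,0,0,0,0]],
  ],
)

```text
time: 5.62
ee_pos: [0.4819, 0.2561, 0.1444]
eef_rot: [0.963, 0.076, 0.259, -0.02]
ft_force: [5.7, -3.4, 1.2]
width: 0.0004
grip_force: 2.4
```

```bash
python3 st.py
```

```text
5.62 F [ 5.7 -3.4  1.2] q [-0.55 -0.07 -0.2   2.2   0.48  0.63 -2.5 ] uvn [ 9.9 56.5 25.4] fix [-0.003 -0.002  0.006]
```

Request:
carry_out(
  steps=[
    [[-0.1,0,0,0,0,0],[-0.2,0,0,0,0,0],[-0.3,0,0,0,0,0],[-0.3,0,0,0,0,0]],
  ],
)

```text
time: 5.95
ee_pos: [0.4795, 0.2562, 0.1432]
eef_rot: [0.963, 0.076, 0.259, -0.021]
ft_force: [7.8, -0.9, 0.2]
width: 0.0008
grip_force: 3.0
```

Request:
carry_out(
  steps=[
    [[-0.1,0,0,0,0,0],[-0.1,0,0,0,0,0]],
  ],
)

```text
time: 6.12
ee_pos: [0.4793, 0.2562, 0.1432]
eef_rot: [0.962, 0.076, 0.26, -0.021]
ft_force: [11.2, -0.2, -0.9]
width: 0.0003
grip_force: 4.7
```

Request:
carry_out(
  steps=[
    [[-0.1,0,0,0,0,0],[-0.1,0,0,0,0,0]],
  ],
)

```text
time: 6.28
ee_pos: [0.4792, 0.2561, 0.1433]
eef_rot: [0.962, 0.076, 0.261, -0.021]
ft_force: [15.6, -1.2, -2.1]
width: 0.0005
grip_force: 6.5
```

```bash
python3 st.py
```

```text
6.28 F [15.6 -1.2 -2.1] q [-0.56 -0.08 -0.2   2.2   0.48  0.62 -2.51] uvn [ 7.  57.  25.7] fix [-0.004 -0.005  0.005]
```

The handle sits on its stop: force rises to 15 N with no motion. Before going to the hasp I'll back off and check the carton clearance.

Request:
carry_out(
  steps=[
    [[0.5,0,0,0,0,0],[1.2,0,0,0,0,0],[1.2,0,-2,0,0,0],[1.2,0,-4,0,0,0],[1.2,0,-6,0,0,0],[1.2,0,-6,0,0,0]],
  ],
)

```text
time: 6.78
ee_pos: [0.4572, 0.2543, 0.2028]
eef_rot: [0.962, 0.077, 0.26, -0.022]
ft_force: [1.4, 0.3, 0.8]
width: 0.0002
grip_force: 0.0
```

```bash
python3 st.py side s2
python3 - <<'E'
from h import *
B=np.load("B.npy")
for n,px in (("top",(321,158)),("side",(233,85)),("side",(296,94))):
    p=P(n);V=p["view"];Rm=V[:3,:3];o=-Rm.T@V[:3,3]
    d=Rm.T@np.array([(px[0]-p["cx"])/p["fx"],-(px[1]-p["cy"])/p["fy"],-1])
    for z in (.2,.25,.3,.35,.4,.5):
        q=o+d*(z-o[2])/d[2];print(n,px,q.round(3),uvn(B,q))
im=cv2.imread("pics/s2.png")[60:320,150:410];cv2.imwrite("pics/s2c.png",cv2.resize(im,(600,600)))
E
```

```text
6.78 F [1.4 0.3 0.8] q [-0.57 -0.2  -0.2   2.17  0.38  0.76 -2.41] uvn [17.7 58.5 88.3] fix [-0.006 -0.004  0.007]
top (321, 158) [0.602 0.142 0.2  ] [125.9 -74.   22.6]
top (321, 158) [0.593 0.146 0.25 ] [143.4 -68.7  70.2]
top (321, 158) [0.584 0.15  0.3  ] [161.  -63.3 117.8]
top (321, 158) [0.574 0.154 0.35 ] [178.5 -58.  165.4]
top (321, 158) [0.565 0.158 0.4  ] [196.1 -52.6 213. ]
top (321, 158) [0.546 0.166 0.5  ] [231.2 -41.9 308.2]
side (233, 85) [ 0.837 -0.06   0.2  ] [ 300.3 -310.   -78.1]
side (233, 85) [0.776 0.013 0.25 ] [ 282.4 -228.   -10.1]
side (233, 85) [0.714 0.087 0.3  ] [ 264.5 -145.9   58. ]
side (233, 85) [0.653 0.161 0.35 ] [246.6 -63.8 126.1]
side (233, 85) [0.592 0.234 0.4  ] [228.7  18.3 194.1]
side (233, 85) [0.469 0.382 0.5  ] [192.9 182.5 330.3]
side (296, 94) [ 0.661 -0.113  0.2  ] [ 143.1 -335.4   12.6]
side (296, 94) [ 0.613 -0.036  0.25 ] [ 136.4 -251.5   74.3]
side (296, 94) [0.564 0.042 0.3  ] [ 129.6 -167.6  135.9]
side (296, 94) [0.515 0.119 0.35 ] [122.9 -83.7 197.5]
side (296, 94) [0.466 0.197 0.4  ] [1.161e+02 2.000e-01 2.591e+02]
side (296, 94) [0.368 0.351 0.5  ] [102.7 167.9 382.4]
```

View pics/s2c.png

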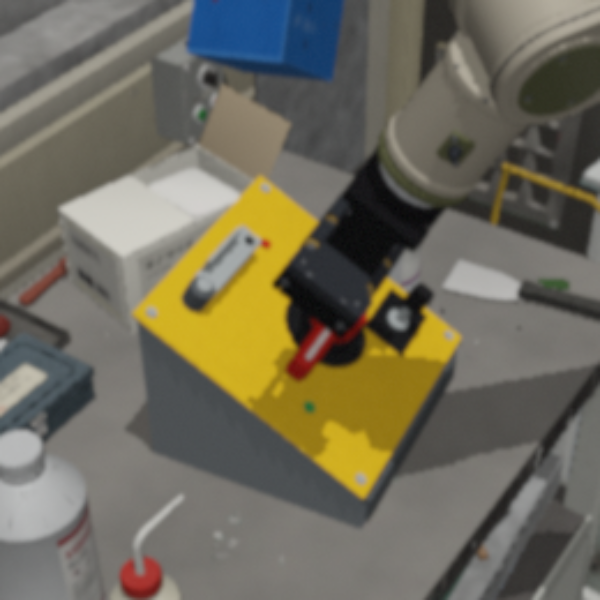

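The handle is at off (bar at (315,350) in the crop). The carton's near corner is high, but close to where the gripper body would go, so I'll yaw the tool about 0.6 rad clockwise to keep it clear.

Request:
carry_out(
  steps=[
    [[1,0,0,0,0,0.1],[3,0.5,0,0,0,0.2],[5,1,0,0,0,0.3],[7,1.5,0,0,0,0.4],[9,2,0,0,0,0.5],[11,2.5,0,0,0,0.6],[12.3,2.8,0.8,0,0,0.6],[12.3,2.8,2.5,0,0,0.6],[12.3,2.8,4,0,0,0.6],[12.3,2.8,5.5,0,0,0.6],[12.3,2.8,6.3,0,0,0.6],[12.3,2.8,6.3,0,0,0.6],[12.3,2.8,6.3,0,0,0.6]],
  ],
)

```text
time: 7.92
ee_pos: [0.5541, 0.2323, 0.2269]
eef_rot: [0.946, -0.189, 0.246, -0.095]
ft_force: [-0.9, -0.1, 0.4]
width: 0.0003
grip_force: 0.0
```

```bash
python3 st.py wrist w3
python3 - <<'E'
from h import *
from bench import r
B=np.load("B.npy");s=r.read_state();Rt=R.from_quat(s["eef_rot"])
phi=.6
for th in range(0,91,10):
    a=np.radians(th);c,si=np.cos(a),np.sin(a);h=13+9.5*abs(np.cos(a-phi))+15*abs(np.sin(a-phi))
    u=103-42*si+h*c;v=72-42*c-h*si
    print(th,round(u,1),round(v,1),(Rt.inv().apply(w(B,face(u,v,25)[None])[0]-s["ee_pos"])*100).round(2))
E
```

```text
7.92 F [-0.9 -0.1  0.4] q [ 0.83 -0.07 -1.34  1.96  0.18  0.7  -2.6 ] uvn [109.8  22.1  62.9] fix [-0.012 -0.006 -0.548]
0 132.3 30.0 [ 1.21 -2.12  3.73]
10 123.1 25.8 [ 0.65 -1.28  3.71]
20 113.0 23.7 [-0.1  -0.57  3.7 ]
30 102.5 23.8 [-1.   -0.02  3.69]
40 94.3 24.4 [-1.72  0.35  3.69]
50 87.7 24.9 [-2.32  0.66  3.68]
60 80.7 26.7 [-3.    0.88  3.68]
70 73.6 30.0 [-3.77  0.98  3.67]
80 66.9 34.8 [-4.6   0.92  3.67]
90 61.0 41.3 [-5.44  0.68  3.67]
```

View pics/w3.png

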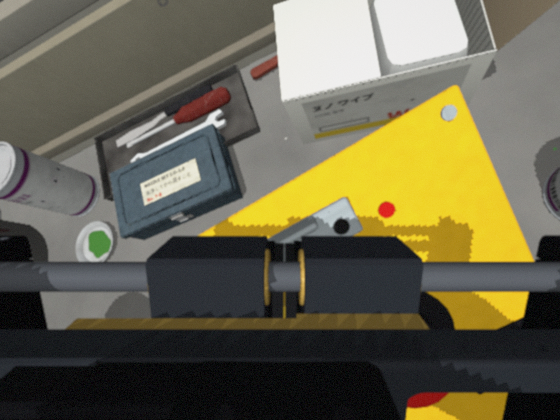

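Positive yaw ran joint 7 to its limit at -2.6, so that pose wasn't reached. I'll back away down-slope and turn the tool the other way instead, which gives the same footprint a half turn round.

Request:
carry_out(
  steps=[
    [[0,0,-1.5,0,0,-0.05],[-1,0.6,-3,0,0,-0.12],[-2.5,1.5,-4,0,0,-0.22],[-4,2.4,-5,0,0,-0.32],[-5.5,3.3,-5,0,0,-0.42],[-7,4.2,-5,0,0,-0.52],[-8.5,5.1,-5,0,0,-0.62],[-9.4,5.7,-5,0,0,-0.74],[-9.4,5.7,-5,0,0,-0.86],[-9.4,5.7,-5,0,0,-0.98],[-9.4,5.7,-5,0,0,-1.1],[-9.4,5.7,-5,0,0,-1.1],[-9.4,5.7,-5,0,0,-1.1]],
  ],
)

```text
time: 9.05
ee_pos: [0.4348, 0.2142, 0.2142]
eef_rot: [0.905, 0.333, 0.259, 0.048]
ft_force: [0.2, 0.3, 0.6]
width: 0.0006
grip_force: 0.0
```

```bash
python3 st.py
```

```text
9.05 F [0.2 0.3 0.6] q [ 0.2  -0.4  -0.76  2.21 -0.09  0.73 -1.4 ] uvn [ -1.   22.2 112.2] fix [-0.007 -0.011  0.552]
```

Request:
carry_out(
  steps=[
    [[0,0,0,0,0,-0.12],[0,0,0,0,0,-0.24],[0,0,0,0,0,-0.36],[0,0,0,0,0,-0.48],[0,0,0,0,0,-0.6],[0,0,0,0,0,-0.72],[0,0,0,0,0,-0.84],[0,0,0,0,0,-0.96],[0,0,0,0,0,-1.08],[0,0,0,0,0,-1.2],[0,0,0,0,0,-1.32],[0,0,0,0,0,-1.44],[0,0,0,0,0,-1.56],[0,0,0,0,0,-1.68],[0,0,0,0,0,-1.8],[0,0,0,0,0,-1.92],[0,0,0,0,0,-1.99],[0,0,0,0,0,-1.99]],
  ],
)

```text
time: 10.55
ee_pos: [0.4351, 0.2137, 0.2143]
eef_rot: [0.212, 0.941, 0.1, 0.243]
ft_force: [-0.5, 0.4, -0.4]
width: 0.0009
grip_force: 0.0
```

```bash
cat > sweep.py <<'E'
from h import *
from bench import r
B=np.load("B.npy");s=r.read_state();Rt=R.from_quat(s["eef_rot"])
def to(u,v,n): return (Rt.inv().apply(w(B,face(u,v,n)[None])[0]-s["ee_pos"])*100).round(2)
T=(Rbox(B).inv()*Rt).as_rotvec();phi=T[2]%np.pi
print("yaw",T.round(3),phi,"above",to(142,30,85),"down",to(142,30,25))
for th in range(0,91,10):
    a=np.radians(th);c,si=np.cos(a),np.sin(a);h=13+9.5*abs(np.cos(a-phi))+15*abs(np.sin(a-phi))
    u=103-42*si+h*c;v=72-42*c-h*si
    print(th,round(u,1),round(v,1),to(u,v,25))
E
python3 st.py; python3 sweep.py
```

```text
10.55 F [-0.5  0.4 -0.4] q [-0.27 -0.33 -0.4   2.23  0.19  0.76  0.34] uvn [ -0.8  21.6 112.2] fix [ 0.008 -0.014  2.544]
yaw [-0.008  0.014 -2.544] 0.5976341080352143 above [-11.33   8.69   2.86] down [-11.31   8.62   8.86]
0 132.3 30.0 [-10.51   8.08   8.85]
10 123.1 25.8 [-9.98  7.21  8.84]
20 113.0 23.7 [-9.27  6.47  8.83]
30 102.4 23.8 [-8.39  5.89  8.82]
40 94.4 24.4 [-7.68  5.48  8.81]
50 87.7 24.9 [-7.11  5.15  8.8 ]
60 80.7 26.7 [-6.43  4.9   8.8 ]
70 73.6 29.9 [-5.66  4.77  8.8 ]
80 66.9 34.8 [-4.83  4.8   8.79]
90 61.0 41.3 [-3.98  5.    8.79]
```

Request:
carry_out(
  steps=[
    [[-2.5,1.9,0.5,0,0,0],[-5,3.8,1,0,0,0],[-7.5,5.7,2,0,0,0],[-10,7.6,2.5,0,0,0],[-11.3,8.7,3,0,0,0],[-11.3,8.7,4.5,0,0,0],[-11.3,8.7,6,0,0,0],[-11.3,8.7,7.5,0,0,0],[-11.3,8.7,8.8,0,0,0],[-11.3,8.7,8.8,0,0,0],[-11.3,8.7,8.8,0,0,0]],
  ],
)

```text
time: 11.47
ee_pos: [0.599, 0.2475, 0.2104]
eef_rot: [0.213, 0.941, 0.1, 0.243]
ft_force: [0.0, 0.9, 0.6]
width: 0.0005
grip_force: 0.0
```

```bash
python3 st.py side s3; python3 sweep.py;python3 - <<'E'
import cv2
im=cv2.imread("pics/s3.png")[60:320,150:410];cv2.imwrite("pics/s3c.png",cv2.resize(im,(600,600)))
E
```

```text
11.47 F [0.  0.9 0.6] q [-0.23  0.07 -0.35  1.91  0.36  0.7   0.33] uvn [142.   30.4  25.3] fix [ 0.007 -0.013  2.542]
yaw [-0.009  0.014 -2.543] 0.5990027191960152 above [-0.   -0.02 -5.89] down [ 0.01 -0.09  0.11]
0 132.3 30.0 [ 0.82 -0.64  0.1 ]
10 123.1 25.8 [ 1.34 -1.51  0.09]
20 113.0 23.7 [ 2.05 -2.25  0.08]
30 102.4 23.8 [ 2.93 -2.83  0.07]
40 94.3 24.4 [ 3.64 -3.24  0.06]
50 87.7 24.9 [ 4.22 -3.58  0.05]
60 80.7 26.7 [ 4.89 -3.83  0.05]
70 73.6 29.9 [ 5.66 -3.95  0.04]
80 66.9 34.8 [ 6.49 -3.93  0.04]
90 61.0 41.3 [ 7.34 -3.73  0.04]
```

View pics/s3c.png

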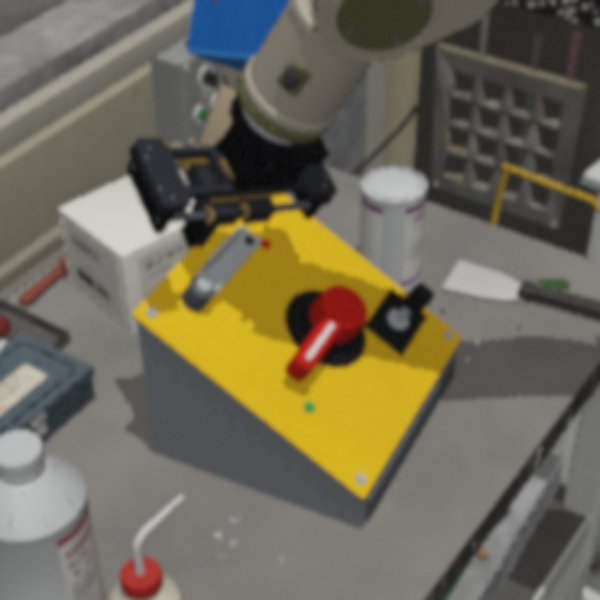

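The fingers are behind the hasp lip at about (205,230), the hasp lies at (225,265), and no contact force shows. Now I'll sweep it out.

Request:
carry_out(
  steps=[
    [[0.5,-0.4,0,0,0,0],[0.8,-0.6,0,0,0,0],[1.1,-1.05,0,0,0,0],[1.3,-1.5,0,0,0,0],[1.7,-1.9,0,0,0,0],[2.0,-2.2,0,0,0,0],[2.5,-2.55,0,0,0,0],[2.9,-2.8,0,0,0,0],[3.3,-3.05,0,0,0,0],[3.6,-3.2,0,0,0,0],[3.9,-3.4,0,0,0,0],[4.2,-3.6,0,0,0,0],[4.55,-3.7,0,0,0,0],[4.9,-3.8,0,0,0,0],[5.3,-3.9,0,0,0,0],[5.7,-3.95,0,0,0,0],[6.1,-3.95,0,0,0,0],[6.5,-3.9,0,0,0,0],[6.5,-3.9,0,0,0,0]],
  ],
)

```text
time: 13.1
ee_pos: [0.5331, 0.2426, 0.172]
eef_rot: [0.212, 0.941, 0.099, 0.243]
ft_force: [0.2, -0.6, 0.8]
width: 0.0007
grip_force: 0.6
```

```bash
python3 st.py; python3 sweep.py|tail -2
```

```text
13.1 F [ 0.2 -0.6  0.8] q [-0.25 -0.02 -0.39  2.09  0.39  0.63  0.22] uvn [65.8 35.4 25. ] fix [ 0.008 -0.013  2.545]
80 66.9 34.8 [-0.13  0.01 -0.  ]
90 61.0 41.3 [ 0.72  0.21 -0.  ]
```

Request:
carry_out(
  steps=[
    [[0.2,0.05,0,0,0,0],[0.4,0.1,0,0,0,0],[0.6,0.15,0,0,0,0],[0.7,0.2,0,0,0,0],[0.7,0.2,0,0,0,0]],
  ],
)

```text
time: 13.52
ee_pos: [0.5291, 0.2473, 0.1702]
eef_rot: [0.212, 0.941, 0.1, 0.244]
ft_force: [1.2, -1.9, 0.6]
width: 0.0005
grip_force: 0.8
```

Request:
carry_out(
  steps=[
    [[0.06,0.08,0,0,0,0],[0.06,0.08,0,0,0,0]],
  ],
)

```text
time: 13.68
ee_pos: [0.5289, 0.248, 0.1701]
eef_rot: [0.212, 0.941, 0.1, 0.244]
ft_force: [1.5, -2.5, 0.5]
width: 0.0005
grip_force: 1.2
```

Request:
carry_out(
  steps=[
    [[0.06,0.08,0,0,0,0],[0.06,0.08,0,0,0,0]],
  ],
)

```text
time: 13.85
ee_pos: [0.5285, 0.2489, 0.1699]
eef_rot: [0.212, 0.941, 0.099, 0.243]
ft_force: [-0.9, -3.4, 1.6]
width: 0.0005
grip_force: 1.5
```

Request:
carry_out(
  steps=[
    [[0.06,0.08,0,0,0,0],[0.06,0.08,0,0,0,0]],
  ],
)

```text
time: 14.02
ee_pos: [0.5282, 0.2498, 0.1698]
eef_rot: [0.212, 0.941, 0.099, 0.243]
ft_force: [-0.4, -4.5, 0.2]
width: 0.0005
grip_force: 1.7
```

```bash
python3 st.py; python3 sweep.py|tail -1
```

```text
14.02 F [-0.4 -4.5  0.2] q [-0.26 -0.02 -0.4   2.09  0.4   0.64  0.19] uvn [61.4 43.3 24.9] fix [ 0.008 -0.012  2.544]
90 61.0 41.3 [-0.08 -0.19 -0.01]
```

Request:
carry_out(
  steps=[
    [[0.06,0.08,0,0,0,0],[0.06,0.08,0,0,0,0]],
  ],
)

```text
time: 14.18
ee_pos: [0.5281, 0.2509, 0.1697]
eef_rot: [0.212, 0.941, 0.099, 0.243]
ft_force: [-1.3, -3.7, -0.8]
width: 0.0005
grip_force: 1.8
```

Request:
carry_out(
  steps=[
    [[0.06,0.08,0,0,0,0],[0.06,0.08,0,0,0,0]],
  ],
)

```text
time: 14.35
ee_pos: [0.5281, 0.252, 0.17]
eef_rot: [0.212, 0.941, 0.1, 0.244]
ft_force: [-1.4, -3.9, -1.7]
width: 0.0009
grip_force: 1.8
```

Request:
carry_out(
  steps=[
    [[0.06,0.08,0,0,0,0],[0.06,0.08,0,0,0,0]],
  ],
)

```text
time: 14.52
ee_pos: [0.528, 0.2531, 0.1701]
eef_rot: [0.212, 0.941, 0.1, 0.244]
ft_force: [-0.3, -3.8, -2.1]
width: 0.0004
grip_force: 1.8
```

```bash
python3 st.py
```

```text
14.52 F [-0.3 -3.8 -2.1] q [-0.26 -0.02 -0.4   2.09  0.41  0.64  0.18] uvn [61.8 46.6 25.1] fix [ 0.009 -0.013  2.544]
```

Request:
carry_out(
  steps=[
    [[0.06,0.08,0,0,0,0],[0.12,0.16,0,0,0,0],[0.12,0.16,0,0,0,0]],
  ],
)

```text
time: 14.77
ee_pos: [0.5277, 0.2546, 0.17]
eef_rot: [0.212, 0.941, 0.099, 0.244]
ft_force: [-1.3, -5.9, -1.1]
width: 0.0002
grip_force: 2.6
```

```bash
python3 st.py side s4;python3 - <<'E'
import cv2
im=cv2.imread("pics/s4.png")[110:290,190:370];cv2.imwrite("pics/s4c.png",cv2.resize(im,(600,600),interpolation=cv2.INTER_CUBIC))
E
```

```text
14.77 F [-1.3 -5.9 -1.1] q [-0.27 -0.02 -0.41  2.08  0.42  0.64  0.17] uvn [61.6 48.1 25. ] fix [ 0.009 -0.012  2.544]
```

View pics/s4c.png

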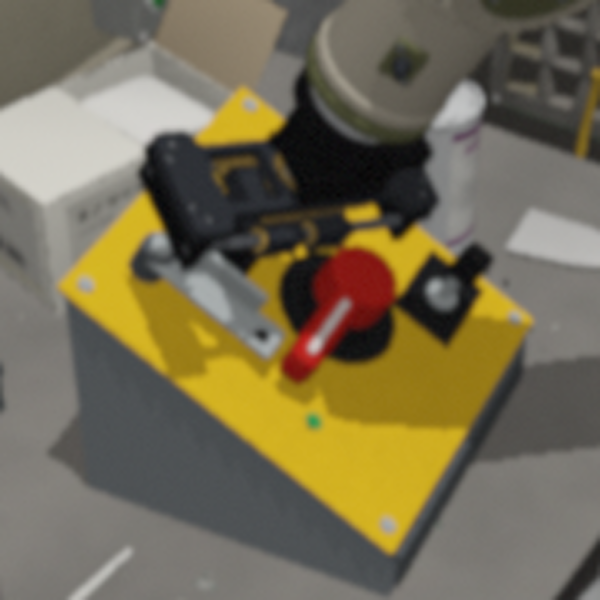

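The hasp is nearly parallel to the left edge with its end at (275,345), in front of the handle. The force is only starting to rise, so I'll creep until it stalls.

Request:
carry_out(
  steps=[
    [[0.06,0.08,0,0,0,0],[0.06,0.08,0,0,0,0]],
  ],
)

```text
time: 14.98
ee_pos: [0.5276, 0.2547, 0.1699]
eef_rot: [0.213, 0.941, 0.099, 0.244]
ft_force: [-2.1, -7.8, -0.2]
width: 0.0005
grip_force: 3.9
```

Request:
carry_out(
  steps=[
    [[0.06,0.08,0,0,0,0],[0.06,0.08,0,0,0,0]],
  ],
)

```text
time: 15.15
ee_pos: [0.5276, 0.2549, 0.1699]
eef_rot: [0.213, 0.941, 0.098, 0.244]
ft_force: [-2.4, -10.7, 1.2]
width: 0.0005
grip_force: 5.4
```

Request:
carry_out(
  steps=[
    [[0.06,0.08,0,0,0,0],[0.06,0.08,0,0,0,0]],
  ],
)

```text
time: 15.32
ee_pos: [0.5275, 0.255, 0.1698]
eef_rot: [0.214, 0.941, 0.098, 0.244]
ft_force: [-3.4, -14.3, 2.2]
width: 0.0004
grip_force: 6.9
```

The hasp is on its stop: 14 N with no motion. Now I'll back off, rise and go to the toggle's left side.

Request:
carry_out(
  steps=[
    [[-0.3,-0.4,0,0,0,0],[-0.7,-1.0,0,0,0,0],[-0.7,-1.0,-2,0,0,0],[-0.7,-1.0,-5,0,0,0],[-0.7,-1.0,-8.5,0,0,-0.05],[0.5,-3.5,-8.5,0,0,-0.15],[2,-6.5,-8.5,0,0,-0.25],[3.2,-9.5,-8.5,0,0,-0.35],[4.5,-12.5,-8.5,0,0,-0.45],[5.6,-15.1,-8.5,0,0,-0.55],[5.6,-15.1,-8.5,0,0,-0.6],[5.6,-15.1,-8.5,0,0,-0.6],[5.6,-15.1,-8.5,0,0,-0.6]],
  ],
)

```text
time: 16.4
ee_pos: [0.3926, 0.1442, 0.1781]
eef_rot: [-0.074, 0.962, 0.023, 0.261]
ft_force: [0.7, 0.6, -0.3]
width: 0.0004
grip_force: 0.0
```

```bash
python3 st.py top t4;python3 - <<'E'
from h import *
B=np.load("B.npy")
for f in [(103,72,24),(3,72,24),(-15,85,44),(-15,-10,44),(-70,-80,63)]: print(f,proj(P("top"),w(B,face(*f)[None])).round(0), proj(P("side"),w(B,face(*f)[None])).round(0))
im=cv2.imread("pics/t4.png")[130:280,220:370];cv2.imwrite("pics/t4c.png",cv2.resize(im,(600,600),interpolation=cv2.INTER_CUBIC))
E
```

```text
16.4 F [ 0.7  0.6 -0.3] q [-0.23 -0.5  -0.34  2.41  0.06  0.71  1.12] uvn [-64.4 -40.6 107.1] fix [-0.011  0.01  -3.141]
(103, 72, 24) [[264. 175.]] [[237. 186.]]
(3, 72, 24) [[270. 210.]] [[273. 214.]]
(-15, 85, 44) [[266. 220.]] [[281. 218.]]
(-15, -10, 44) [[303. 215.]] [[299. 192.]]
(-70, -80, 63) [[332. 233.]] [[333. 185.]]
```

View pics/t4c.png

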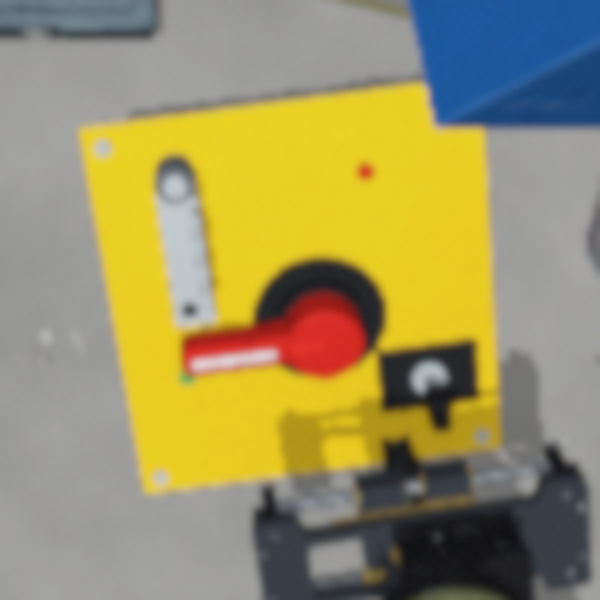

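The top view shows the handle pointing left, the hasp down-slope in front of it and the toggle tip at crop (440,410). Joints 2 and 4 are near their limits here, so I'll descend in stages.

Request:
carry_out(
  steps=[
    [[0,-0.2,1,0,0,0],[0,-0.2,2,0,0,0],[0,-0.2,3,0,0,0],[0,-0.2,3,0,0,0]],
  ],
)

```text
time: 16.78
ee_pos: [0.4079, 0.1429, 0.1504]
eef_rot: [-0.073, 0.963, 0.022, 0.26]
ft_force: [-0.9, -1.8, 0.6]
width: 0.0005
grip_force: 0.0
```

```bash
python3 st.py
```

```text
16.78 F [-0.9 -1.8  0.6] q [ 0.17 -0.46 -0.63  2.42 -0.18  0.6   1.36] uvn [-65.2 -44.3  75.7] fix [ 0.007 -0.006  3.14 ]
```

Request:
carry_out(
  steps=[
    [[0.1,0,0.8,0,0.05,0],[0.1,0,1.6,0,0.1,0],[0.1,0,2.4,0,0.15,0],[0.1,-0.1,3.2,0,0.2,0],[0.1,-0.1,3.2,0,0.2,0],[0.1,-0.1,3.2,0,0.2,0]],
  ],
)

```text
time: 17.28
ee_pos: [0.4225, 0.1465, 0.1233]
eef_rot: [-0.077, 0.984, 0.015, 0.163]
ft_force: [-0.2, 0.5, -0.6]
width: 0.0003
grip_force: 0.0
```

```bash
python3 st.py
```

```text
17.28 F [-0.2  0.5 -0.6] q [ 0.24 -0.22 -0.68  2.26 -0.07  0.73  1.32] uvn [-65.9 -42.9  44.7] fix [ 0.305  0.01  -3.124]
```

Request:
carry_out(
  steps=[
    [[0,-0.5,0,0,0,0],[0,-1.0,0,0,0,0],[0,-1.3,0,0,0,0],[0,-1.6,0,0,0,0],[0,-1.9,0,0,0,0],[0,-2.2,0,0,0,0],[0,-2.5,0,0,0,0],[0,-2.7,0,0,0,0],[0,-2.9,0,0,0,0],[0,-3.1,0,0,0,0],[0,-3.1,0,0,0,0]],
  ],
)

```text
time: 18.2
ee_pos: [0.4273, 0.1152, 0.1229]
eef_rot: [-0.077, 0.984, 0.015, 0.163]
ft_force: [0.3, 3.9, 0.5]
width: 0.0004
grip_force: 1.6
```

Request:
carry_out(
  steps=[
    [[0,-0.15,0,0,0,0],[0,-0.3,0,0,0,0],[0,-0.3,0,0,0,0]],
  ],
)

```text
time: 18.45
ee_pos: [0.4278, 0.1123, 0.123]
eef_rot: [-0.077, 0.984, 0.015, 0.163]
ft_force: [-0.4, 4.4, -1.3]
width: 0.0005
grip_force: 1.9
```

```bash
python3 st.py
```

```text
18.45 F [-0.4  4.4 -1.3] q [ 0.26 -0.23 -0.6   2.28 -0.1   0.73  1.43] uvn [-66.  -77.5  44.4] fix [ 0.306  0.009 -3.123]
```

Request:
carry_out(
  steps=[
    [[0,-0.1,0,0,0,0],[0,-0.2,0,0,0,0],[0,-0.2,0,0,0,0]],
  ],
)

```text
time: 18.7
ee_pos: [0.4281, 0.1103, 0.123]
eef_rot: [-0.077, 0.984, 0.015, 0.163]
ft_force: [0.1, 5.1, -0.7]
width: 0.0003
grip_force: 2.1
```

Request:
carry_out(
  steps=[
    [[0,-0.1,0,0,0,0],[0,-0.1,0,0,0,0]],
  ],
)

```text
time: 18.87
ee_pos: [0.4282, 0.1098, 0.1231]
eef_rot: [-0.077, 0.983, 0.015, 0.163]
ft_force: [-1.1, 6.5, -2.2]
width: 0.0007
grip_force: 2.9
```

Request:
carry_out(
  steps=[
    [[0,-0.1,0,0,0,0],[0,-0.1,0,0,0,0]],
  ],
)

```text
time: 19.03
ee_pos: [0.4282, 0.1096, 0.1231]
eef_rot: [-0.078, 0.983, 0.015, 0.163]
ft_force: [-0.6, 9.4, -0.6]
width: 0.0004
grip_force: 4.5
```

The toggle is on its stop. I'll hold it, then let it back gently, rise and leave.

Request:
carry_out(
  steps=[
    [[0,0.1,0,0,0,0],[0,0.1,0,0,0,0],[0,0.1,0,0,0,0],[0,0.1,0,0,0,0],[0,0.1,0,0,0,0],[0,0.1,0,0,0,0],[0,0.1,0,0,0,0],[0,0.1,0,0,0,0],[0,0.1,0,0,0,0],[0,0.1,0,0,0,0],[0,0.6,0,0,0,0],[0,1.4,0,0,0,0],[0,2.2,0,0,0,0],[0,3.0,0,0,0,0],[0,3.6,0,0,0,0],[0,3.8,0,0,0,0]],
  ],
)

```text
time: 20.37
ee_pos: [0.4223, 0.1463, 0.1231]
eef_rot: [-0.077, 0.984, 0.015, 0.163]
ft_force: [0.3, 0.3, -0.1]
width: 0.0005
grip_force: 0.0
```

Request:
carry_out(
  steps=[
    [[0,0,-2,0,0,0],[0,0,-4,0,0,0],[0,0,-6,0,0,0],[0,0,-8,0,0,0],[0,0,-10,0,0,0],[0,0,-10,0,0,0],[0,0,-10,0,0,0]],
  ],
)

```text
time: 20.95
ee_pos: [0.391, 0.1402, 0.2185]
eef_rot: [-0.077, 0.983, 0.014, 0.164]
ft_force: [-0.5, -0.3, -0.4]
width: 0.0004
grip_force: 0.0
```

```bash
python3 st.py top t5
python3 - <<'E'
from bench import r
import cv2,numpy as np
a=cv2.imread("pics/t5.png")[130:280,220:370];cv2.imwrite("pics/t5c.png",cv2.resize(a,(600,600),interpolation=cv2.INTER_CUBIC))
E
```

```text
20.95 F [-0.5 -0.3 -0.4] q [ 0.2  -0.43 -0.57  2.19 -0.19  0.99  1.44] uvn [-46.  -44.3 143.2] fix [ 0.302  0.008 -3.124]
```

View pics/t5c.png

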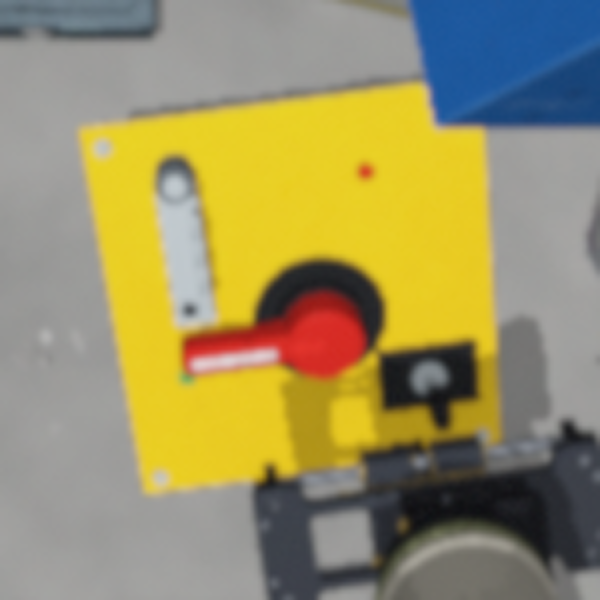

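The handle is off, the hasp is out and the toggle is back in the middle at (440,410). The robot is clear, so I'm handing in.

```bash
python3 -c "
from bench import r
print(r.close_job())"
```

```text
the job is handed in; nothing more can be done
None
```

The job is handed in at about 21 s: handle fully off, hasp out to its stop in front of it, toggle held right for about a second and back in the middle; the arm touched nothing else that I could see, and the highest force I read was about 16 N.

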